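# Hang the red lantern pattern on the red peg

### The arm

A 6-joint arm with a two-finger parallel gripper is mounted at the origin on the work surface. World frame = base frame: x ahead of the robot, y to its left, z up, the work surface at z = 0. Lengths are in m, angles in rad, forces in N, time in s.
With the tool pointing down it reaches from about 0.25 to 0.775 m from the base axis. Payload 8.9 kg.
Tool frame: the origin (TCP) lies midway between the tips of the shut fingers; the grasp point (between the pads) lies 19 mm behind it; z points along the fingers, y is the line along which they close (so a half turn about z gives the same grasp; the last joint's range is limited). The gripper opens to 85 mm and grips with 20 to 120 N. Pads are 22 mm wide; open, the fingers measure 114 mm over their backs; the gripper's body (76 mm by 85 mm) begins 54 mm behind the grasp point. The pads swing forward as they close: fully open they stand 13 mm farther back than shut.
Start: joints at [-1.352, 0.291, -0.153, 1.127, 0, 1.431], TCP at [0.184, -0.492, 0.231] pointing down, gripper open.
Joint ranges: [-2.52, 2.52], [-0.91, 1.74], [-1.3, 1.37], [-1.96, 2.02], [-1.52, 1.47], [-3.14, 3.14]. Speed limits (rad/s): [2.22, 2.22, 2.79, 3.14, 3.14, 3.14].

### API

Orientations are given as [roll, pitch, yaw] about the fixed x, y, z axes, in that order (R = Rz(yaw) Ry(pitch) Rx(roll)).
In Python, from plant import env gives the robot as it stands. The module is installed in compiled form; this text tells all that it offers.
- The arm moves only by the tool drive_tool, never from a script. Its argument "series" is a list of rows, each a list of 5 numbers: the shift along the tool's x, y, z in m, then the turn about the tool's z in rad, then the finger opening in m, from 0 to 0.0854. A call has exactly 5 rows; each row shifts and turns the commanded pose from where the row before left it, along the tool's axes as they then stand; what a row does not reach is not made up. A row lasts 1/12 s, in which the tool goes at most 41.7 mm and 7.16 degrees, less where a joint would pass 70% of its speed; a pose out of reach is approached as far as the arm can. A call with a gripper value outside its range is refused whole. The fingers move at their own pace and stop on an object; "newtons" is the grip in N (left out, the last holds). Time passes only in rows, so rows that do not move let the fingers close, or fill a call up. It gives the time, the measured TCP pose, the force, the opening and the grip force at its end, in the units of the state.
- env.sense(): the state, without advancing time (a new reading comes with each control period).
- env.get_image(name): name is "side" or "top"; returns the picture (384x512x3 uint8, blue, green, red); there is no depth.
- env.camera_model(name): a dict with "K" (3x3 intrinsics, pixels), "rvec" (rotation vector, rad) and "tvec" (3), from world to camera coordinates, as OpenCV has them. Camera axes: x right, y down, z forward; pixel columns grow to the right and rows downward; lengths in m; the calibration is good to about 2 mm. A picture is of the moment at which its call begins. camera_model takes no time and is no camera call.
- env.finish_job(): hands the job in; it is judged then, once.
Trained networks look in the newest picture that a camera, given by its name, has taken for a name from the list of things; names that differ only in an ending like _2 or _b are one class to them, and where a whole thing is asked for, a point or a joint stands for the part that bears it (a point fixed in the world has none). Each returns a list of dicts, best first, with "confidence" (0 to 1); they miss things now and then, are a little off and sometimes report something else, mostly with a low value. They report only what shows in the picture. A call takes as long as a camera call. They do not tell look-alikes from the thing itself.
- env.regions_of(name, camera): "pixels" (384x512 bool, what is visible of it) and "xy" ([column, row] in pixels, amid what is visible of it).
The state is a dict: "t": time; "joint_pos": joint angles; "qd": joint speeds; "effort": joint torques, N m; "tcp_pos": TCP position; "eef_rot": TCP orientation; "contact_force": force on the tool from outside, world axes, zero at the start; "wrist_torque": the same for the moment, N m; "grip_width": finger opening in m; "gripper_force": force on a finger pad.
Only numpy, scipy, OpenCV 4.12 (cv2) and the standard library are available. Lean on these libraries where they do the work, as an engineer would, in place of code of your own. Each camera call takes 0.05 s, during which the arm holds its last target. There are 200 camera calls.

### The job

Take the red lantern pattern out of its wooden block and hang it by its hole on the red peg, so that it hangs there freely and upright. Leave the blue pattern standing where it is.

Things in the scene. Friction and masses are not known exactly. Their poses are not given: they have to be found in the camera images.
- red_pattern: Red plate 10 mm thick, 90 wide, 165 high, 0.13 kg, upright in a fixed wooden block 45 mm high: its lowest 30 mm sit in a slot, pull straight up. Origin: centre of its 40 mm through hole; x = plate normal (hole axis), y = width, z = up. It reaches 100 mm below the origin and 65 above; the 44 mm wide tab from 30 to 65 mm above is the grip, from above, across the thickness. Both faces alike.
- red_peg (a point): Middle of the red peg, 179 mm above the bench. Fixed stand: base 90 mm across, upright rod 12 mm thick that bends over at its top into the 12 mm thick peg; nothing rises above the peg. The peg climbs 10 degrees to its free tip, a red ball 18 mm across. Site axes: z up, x level along the peg, from tip to upright: ball centre at x -35, z +6 mm; upright at x +40 mm.
- blue_pattern: Blue pattern, same shape, size, origin and axes as the red one, standing in another block. Must be left alone.
- blue_peg (a point): Middle of the blue peg of a second stand, the same as the red one but blue; it stays empty.
Mind the look-alikes: they are no part of the job. Leave any yellow look-alike of the part that bears red_peg alone.

How it is judged:
By the outcome, as a careful person would: the job done as asked, in the order asked, and still so for the second after the job is handed in, with the robot touching nothing.
It also fails if it takes over 42 s, if anything falls off the work surface, if the arm or the gripper's body presses on something with over 40 N, if the wrist force passes 120 N, or if a joint passes its speed limit or range.

## Working session

There is one attempt and no reset: what is moved stays moved. The work goes in short steps, Python scripts to look and compute and a tool call to move; the robot and the scene stay as the last step left them, time stands still between calls to the robot, and variables do not carry over. Pictures are saved under pics/ and viewed, at most 10 in all, crops included, and the job is handed in when it is done.

Besides the shell and the picture viewer there is one more tool, called after "Emit:" in YAML: its name, and indented under it one key for each argument. drive_tool: Moves the arm, as the interface text tells. Its arguments: {"type":"object","properties":{"series":{"type":"array"},"newtons":{"type":"number"}},"required":["series"]}

```bash
mkdir -p pics; cat > h.py <<'E'
import numpy as np, cv2
from plant import env
def cam(n):
    m=env.camera_model(n);R=cv2.Rodrigues(np.array(m["rvec"],float))[0];t=np.array(m["tvec"],float).ravel();return np.array(m["K"],float),R,t
def proj(n,P):
    K,R,t=cam(n);c=(R@np.atleast_2d(P).T).T+t;p=(K@c.T).T;return p[:,:2]/p[:,2:]
def onz(n,uv,z):
    K,R,t=cam(n);o=-R.T@t;d=R.T@np.linalg.inv(K)@np.array([uv[0],uv[1],1.]);return o+d*(z-o[2])/d[2]
E
python3 - <<'E'
from h import *
for n in("side","top"):
    im=env.get_image(n);cv2.imwrite(f"pics/{n}0.png",im);np.save(f"{n}0.npy",im)
    K,R,t=cam(n);print(n,K.round(1).tolist(),(-R.T@t).round(3),R[2].round(3))
    for k in("red_pattern","red_peg"):
        for r in env.regions_of(k,n):
            ys,xs=np.where(r["pixels"]);print(k,round(r["confidence"],2),np.round(r["xy"]),xs.min(),xs.max(),ys.min(),ys.max(),im[r["pixels"]].mean(0).round())
s=env.sense();print(s["t"],s["tcp_pos"],s["eef_rot"],s["grip_width"])
E
```

```text
side [[462.3, 0.0, 256.4], [0.0, 462.3, 187.7], [0.0, 0.0, 1.0]] [0.459 1.098 0.905] [ 0.076 -0.802 -0.593]
red_pattern 0.57 [267. 136.] 262 271 115 156 [ 44.  52. 152.]
red_peg 0.83 [222. 192.] 209 245 150 206 [ 73. 222. 239.]
red_peg 0.81 [303. 215.] 287 334 171 231 [ 65. 217. 238.]
red_peg 0.61 [234. 237.] 218 261 194 255 [ 90.  91. 151.]
top [[405.9, 0.0, 252.3], [0.0, 405.9, 194.0], [0.0, 0.0, 1.0]] [0.444 0.042 1.237] [ 0.113 -0.03  -0.993]
red_pattern 0.61 [354. 200.] 335 376 194 206 [ 61.  70. 164.]
red_peg 0.86 [240. 250.] 227 256 230 279 [109. 229. 237.]
red_peg 0.62 [201. 185.] 188 218 169 204 [115. 113. 146.]
0.3 [ 0.18382567 -0.49161165  0.23111278] [-3.14113256e+00 -4.20734562e-05  3.57770321e-01] 0.0855084125709511
```

View pics/side0.png

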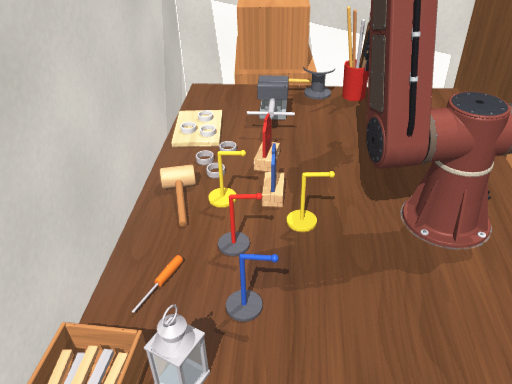

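View pics/top0.png

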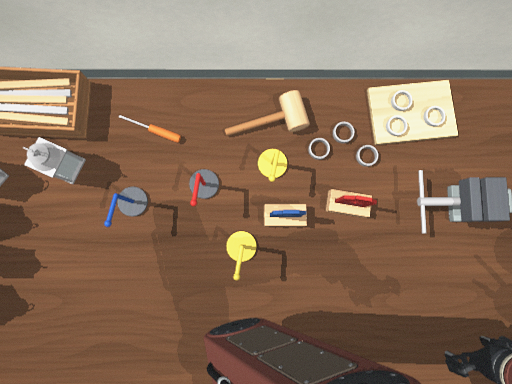

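Side view: red plate at (267,136), red stand at (234,237) with ball near (259,196), blue plate at (275,175), yellow stands at (222,192) and (303,215). Top view: red plate at (354,200), red peg from (201,177) to ball (194,203), blue plate at (287,213) between them.

```bash
python3 - <<'E'
from h import *
t=np.load("top0.npy");s=np.load("side0.npy")
a=cv2.resize(t[180:225,320:385],None,fx=6,fy=6,interpolation=cv2.INTER_CUBIC)
b=cv2.resize(t[165:215,180:225],None,fx=6,fy=6,interpolation=cv2.INTER_CUBIC)
c=cv2.resize(s[105:180,250:295],None,fx=6,fy=6,interpolation=cv2.INTER_CUBIC)[:, :]
d=cv2.resize(s[185:260,212:268],None,fx=6,fy=6,interpolation=cv2.INTER_CUBIC)
W=np.zeros((600,800,3),np.uint8)
W[:270,:390]=a
W[290:590,:270]=b
c=cv2.resize(c,(216,360));W[:360,395:611]=c
d=cv2.resize(d,(180,241));W[:241,615:795]=d
cv2.imwrite("pics/crops.png",W)
def red(im):
    q=im.astype(int);return (q[...,2]>90)&(q[...,2]>2.2*q[...,1])&(q[...,2]>2.2*q[...,0])
from scipy.ndimage import label,find_objects
for n,im in(("top",t),("side",s)):
    L,k=label(red(im));
    for i in range(1,k+1):
        ys,xs=np.where(L==i)
        if len(ys)>25 and 180<xs.mean()<390 and 100<ys.mean()<260:
            print(n,len(ys),xs.min(),xs.max(),ys.min(),ys.max(),cv2.minAreaRect(np.c_[xs,ys].astype(np.float32)))
E
```

```text
top 176 190 205 173 205 ((198.10000610351562, 189.8000030517578), (10.521124839782715, 32.756492614746094), 12.52880859375)
top 292 335 376 196 206 ((355.62884521484375, 200.13018798828125), (40.850440979003906, 9.452388763427734), 8.426969528198242)
side 285 262 270 114 157 ((266.0, 135.5), (43.0, 8.0), 90.0)
side 352 229 261 193 242 ((245.76132202148438, 217.48757934570312), (47.850547790527344, 32.67726135253906), 87.27368927001953)
```

View pics/crops.png

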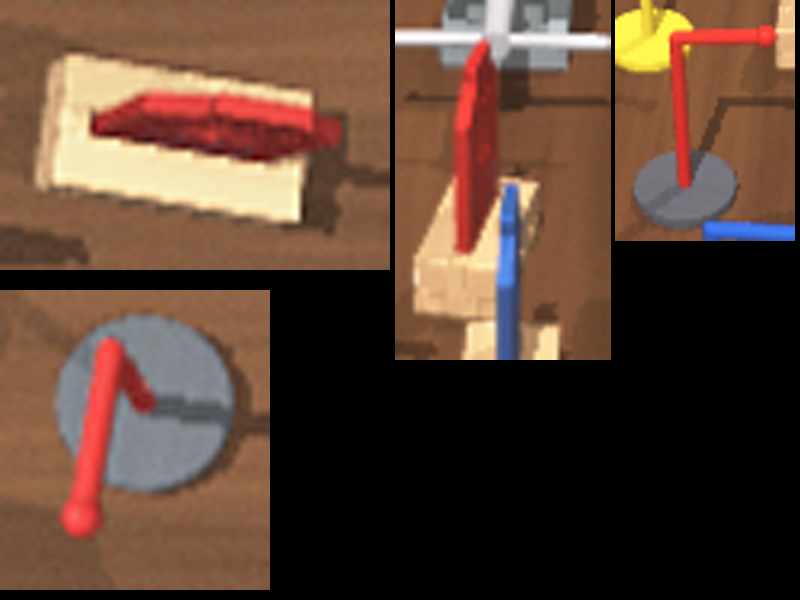

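Crops: the red plate's top runs at about 8.5° in the image. The red ball is at top (193,203) and side (259,196), the peg's bend at top (198,174) and side (231,197).

```bash
cat > fit.py <<'E'
from h import *
from scipy.optimize import minimize,differential_evolution
from scipy.ndimage import label
S=4
def red(im):
    q=im.astype(int);return (q[...,2]>75)&(q[...,2]>1.8*q[...,1])&(q[...,2]>1.8*q[...,0])
def parts(x,y,yaw,zs,z0=.115,bot=-.07):
    R=cv2.Rodrigues(np.array([0,0,yaw]))[0]
    for o in([(-.045,bot),(.045,bot),(.045,zs),(-.045,zs)],[(-.045,zs),(.045,zs),(.022,.03),(-.022,.03)],[(-.022,.03),(.022,.03),(.022,.065),(-.022,.065)]):
        P=np.array([(sx,a,b) for a,b in o for sx in(-.005,.005)]);yield P@R.T+[x,y,z0]
def render(n,box,p):
    c0,r0,c1,r1=box;m=np.zeros(((r1-r0)*S,(c1-c0)*S),np.uint8)
    for P in parts(*p):
        uv=(proj(n,P)+.5-[c0,r0])*S
        cv2.fillConvexPoly(m,cv2.convexHull(uv.astype(np.float32)).round().astype(np.int32),255)
    return cv2.resize(m,(c1-c0,r1-r0),interpolation=cv2.INTER_AREA)/255.
def fit(ims,boxes,x0):
    M={n:red(ims[n])[b[1]:b[3],b[0]:b[2]].astype(float) for n,b in boxes.items()}
    f=lambda p:sum(np.abs(render(n,b,p)-M[n]).sum()/M[n].sum() for n,b in boxes.items())
    r=differential_evolution(f,[(x0[0]-.04,x0[0]+.04),(x0[1]-.04,x0[1]+.04),(x0[2]-.3,x0[2]+.3),(-.02,.0299)],seed=0,maxiter=60)
    return r.x,r.fun
def tri(a,b):
    P=[]
    for n in("top","side"):
        K,R,t=cam(n);P.append(K@np.c_[R,t])
    X=cv2.triangulatePoints(P[0],P[1],np.array(a,float).reshape(2,1),np.array(b,float).reshape(2,1)).ravel();return X[:3]/X[3]
E
python3 - <<'E'
from fit import *
ims={"top":np.load("top0.npy"),"side":np.load("side0.npy")}
g=onz("top",(355,200),.13);print(g)
e=[onz("top",p,.045) for p in((330.5,188.8),(371.5,195))];v=e[0]-e[1];print("block yaw",np.arctan2(-v[0],v[1]))
for b in({"top":(325,185,385,215),"side":(255,108,275,162)},{"top":(325,185,385,215)}):
    print(fit(ims,b,(g[0],g[1],0)))
print("ball",tri((193,203),(259.2,196)),onz("top",(193,203),.185),"bend",tri((198,174),(230.4,197)),onz("top",(198,174),.172))
print("base c",onz("top",(204,184),.01))
E
```

```text
[ 0.55062674 -0.27571204  0.13      ]
block yaw -0.15864111069272402Traceback (most recent call last):
  File "<stdin>", line 6, in <module>
  File "fit.py", line 20, in fit
    r=differential_evolution(f,[(x0[0]-.04,x0[0]+.04),(x0[1]-.04,x0[1]+.04),(x0[2]-.3,x0[2]+.3),(-.02,.0299)],seed=0,maxiter=60)
    return fun(*args, **kwargs)
    ret = solver.solve()
    next(self)
    ~~~~^^^^^^
    energy = self.func(parameters)
    return self.f(x, *self.args)
           ~~~~~~^^^^^^^^^^^^^^^
  File "fit.py", line 19, in <lambda>
    f=lambda p:sum(np.abs(render(n,b,p)-M[n]).sum()/M[n].sum() for n,b in boxes.items())
               ~~~^^^^^^^^^^^^^^^^^^^^^^^^^^^^^^^^^^^^^^^^^^^^^^^^^^^^^^^^^^^^^^^^^^^^^^
  File "fit.py", line 19, in <genexpr>
    f=lambda p:sum(np.abs(render(n,b,p)-M[n]).sum()/M[n].sum() for n,b in boxes.items())
                          ~~~~~~^^^^^^^
  File "fit.py", line 14, in render
    uv=(proj(n,P)+.5-[c0,r0])*S
        ~~~~^^^^^
  File "h.py", line 6, in proj
    K,R,t=cam(n);c=(R@np.atleast_2d(P).T).T+t;p=(K@c.T).T;return p[:,:2]/p[:,2:]
          ~~~^^^
  File "h.py", line 4, in cam
    m=env.camera_model(n);R=cv2.Rodrigues(np.array(m["rvec"],float))[0];t=np.array(m["tvec"],float).ravel();return np.array(m["K"],float),R,t
ValueError: time passes only in moves, steps and waits
```

```bash
sed -i 's/^def cam/import functools\n@functools.cache\ndef cam/' h.py
python3 - <<'E'
from fit import *
ims={"top":np.load("top0.npy"),"side":np.load("side0.npy")}
g=(.55,-.275)
for b in({"top":(325,185,385,215),"side":(255,108,275,162)},{"top":(325,185,385,215)}):
    print(fit(ims,b,(g[0],g[1],-.15)))
ball,bend=tri((193,203),(259.2,196)),tri((198,174),(230.4,197))
print("ball",ball,onz("top",(193,203),.185),"bend",bend,onz("top",(198,174),.172))
print("base c",onz("top",(204,184),.01))
s=env.sense();print(s["t"],s["tcp_pos"])
print(cv2.Rodrigues(np.array([0,0,0.]))[0][0], s["eef_rot"])
E
```

```text
(array([ 0.5518556 , -0.28540384, -0.18021692,  0.02954091]), np.float64(0.23553083856597576))
(array([ 0.55126821, -0.28486335, -0.14426926,  0.02971371]), np.float64(0.0964062220632934))
ball [0.54122424 0.16335046 0.18779969] [0.54114981 0.16366521 0.185     ] bend [0.61840734 0.15228095 0.17255441] [0.61929198 0.15237495 0.172     ]
base c [0.61500241 0.15090252 0.01      ]
0.3 [ 0.18382567 -0.49161165  0.23111278]
[1. 0. 0.] [-3.14113256e+00 -4.20734562e-05  3.57770321e-01]
```

Emit:
drive_tool:
  series:
    - [0,0,0,0.106,0.0854]
    - [0,0,0,0.106,0.0854]
    - [0,0,0,0.106,0.0854]
    - [0,0,0,0.106,0.0854]
    - [0,0,0,0.106,0.0854]

```text
t: 0.72
tcp_pos: [0.1839, -0.4917, 0.2313]
eef_rot: [-3.142, 0.0, -0.177]
contact_force: [0.5, -0.3, -0.2]
grip_width: 0.0853
gripper_force: 0.0
```

Emit:
drive_tool:
  series:
    - [0,0,0,0.106,0.0854]
    - [0,0,0,0.106,0.0854]
    - [0,0,0,0.106,0.0854]
    - [0,0,0,0.106,0.0854]
    - [0,0,0,0.106,0.0854]

```text
t: 1.13
tcp_pos: [0.1838, -0.4917, 0.2312]
eef_rot: [-3.141, 0.0, -0.708]
contact_force: [0.3, -0.4, 0.2]
grip_width: 0.0851
gripper_force: 0.0
```

Emit:
drive_tool:
  series:
    - [0,0,0,-0.12,0.0854]
    - [0,0,0,-0.12,0.0854]
    - [0,0,0,-0.12,0.0854]
    - [0,0,0,-0.12,0.0854]
    - [0,0,0,-0.12,0.0854]

```text
t: 1.55
tcp_pos: [0.1838, -0.4917, 0.2313]
eef_rot: [-3.142, 0.0, -0.096]
contact_force: [-0.3, -0.3, 0.5]
grip_width: 0.0852
gripper_force: 0.0
```

Emit:
drive_tool:
  series:
    - [0,0,0,-0.12,0.0854]
    - [0,0,0,-0.12,0.0854]
    - [0,0,0,-0.12,0.0854]
    - [0,0,0,-0.12,0.0854]
    - [0,0,0,-0.12,0.0854]

```text
t: 1.97
tcp_pos: [0.1838, -0.4917, 0.2312]
eef_rot: [-3.141, -0.0, 0.504]
contact_force: [0.4, -0.4, -0.2]
grip_width: 0.0854
gripper_force: 0.0
```

Emit:
drive_tool:
  series:
    - [0,0,0,-0.12,0.0854]
    - [0,0,0,-0.12,0.0854]
    - [0,0,0,-0.12,0.0854]
    - [0,0,0,-0.12,0.0854]
    - [0,0,0,-0.12,0.0854]

```text
t: 2.38
tcp_pos: [0.1838, -0.4917, 0.2312]
eef_rot: [-3.141, -0.0, 1.104]
contact_force: [-0.3, 0.5, 0.3]
grip_width: 0.0856
gripper_force: 0.0
```

Emit:
drive_tool:
  series:
    - [0,0,0,-0.12,0.0854]
    - [0,0,0,-0.12,0.0854]
    - [0,0,0,-0.084,0.0854]
    - [0,0,0,0,0.0854]
    - [0,0,0,0,0.0854]

```text
t: 2.8
tcp_pos: [0.1839, -0.4917, 0.2313]
eef_rot: [-3.142, -0.0, 1.419]
contact_force: [-0.5, 0.3, -0.0]
grip_width: 0.085
gripper_force: 0.0
```

Emit:
drive_tool:
  series:
    - [0.017,0.022,0,0,0.0854]
    - [0.017,0.022,0,0,0.0854]
    - [0.017,0.022,0,0,0.0854]
    - [0.017,0.022,0,0,0.0854]
    - [0.017,0.022,0,0,0.0854]

```text
t: 3.22
tcp_pos: [0.3062, -0.4233, 0.2314]
eef_rot: [3.142, 0.0, 1.418]
contact_force: [0.1, -0.6, -0.6]
grip_width: 0.0848
gripper_force: 0.0
```

Emit:
drive_tool:
  series:
    - [0.017,0.022,0,0,0.0854]
    - [0.017,0.022,0,0,0.0854]
    - [0.017,0.022,0,0,0.0854]
    - [0.017,0.022,0,0,0.0854]
    - [0.017,0.022,0,0,0.0854]

```text
t: 3.63
tcp_pos: [0.4278, -0.3555, 0.2314]
eef_rot: [3.141, 0.0, 1.418]
contact_force: [0.4, -0.7, -0.0]
grip_width: 0.0856
gripper_force: 0.0
```

Emit:
drive_tool:
  series:
    - [0.017,0.022,0,0,0.0854]
    - [0.017,0.022,0,0,0.0854]
    - [0.017,0.022,0,0,0.0854]
    - [0.017,0.022,0,0,0.0854]
    - [0,0,0,0,0.0854]

```text
t: 4.05
tcp_pos: [0.5273, -0.2996, 0.2309]
eef_rot: [3.14, -0.001, 1.422]
contact_force: [-0.5, 0.5, 0.1]
grip_width: 0.0854
gripper_force: 0.0
```

Emit:
drive_tool:
  series:
    - [0.009,0.0108,0,0,0.0854]
    - [0.009,0.0108,0,0,0.0854]
    - [0,0,0.02,0,0.0854]
    - [0,0,0.02,0,0.0854]
    - [0,0,0,0,0.0854]

```text
t: 4.47
tcp_pos: [0.5465, -0.2862, 0.1878]
eef_rot: [-3.137, -0.002, 1.42]
contact_force: [-0.9, -0.1, -1.2]
grip_width: 0.0856
gripper_force: 0.0
```

Emit:
drive_tool:
  series:
    - [0,0,0.015,0,0.0854]
    - [0,0,0.015,0,0.0854]
    - [0,0,0.013,0,0.0854]
    - [0,0,0,0,0.0854]
    - [0,0,0,0,0.0854]

```text
t: 4.88
tcp_pos: [0.5477, -0.2876, 0.1488]
eef_rot: [-3.141, -0.0, 1.421]
contact_force: [0.6, -0.0, 0.5]
grip_width: 0.0855
gripper_force: 0.0
```

```bash
python3 - <<'E'
from h import *
a=env.get_image("top")[160:235,310:400];b=env.get_image("side")[75:165,230:320]
W=np.hstack([cv2.resize(a,(432,360),interpolation=2),cv2.resize(b,(360,360),interpolation=2)])
cv2.imwrite("pics/grasp.png",W);print(env.sense()["tcp_pos"])
E
```

```text
[ 0.54841339 -0.28799785  0.14971666]
```

View pics/grasp.png

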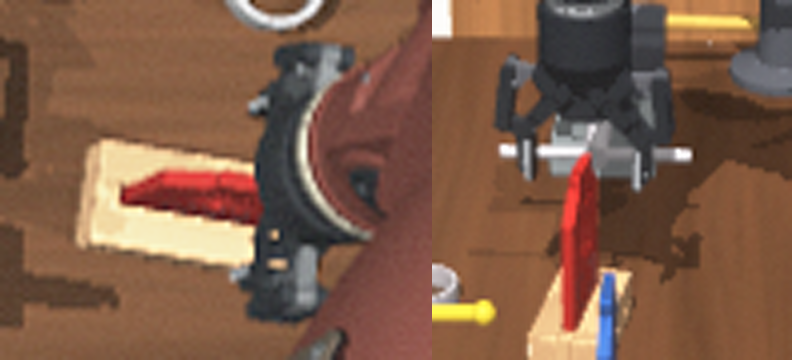

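The plate's tab sits centred between the open fingers (side crop: fingers at about 522 and 640, tab at about 585). Now I'll close the gripper.

Emit:
drive_tool:
  series:
    - [0.003,0.003,0,0,0.0854]
    - [0,0,0,0,0.03]
    - [0,0,0,0,0.0]
    - [0,0,0,0,0.0]
    - [0,0,0,0,0.0]
  newtons: 50

```text
t: 5.4
tcp_pos: [0.5513, -0.285, 0.1485]
eef_rot: [3.141, 0.0, 1.422]
contact_force: [-0.8, 0.1, -0.1]
grip_width: 0.0389
gripper_force: 0.0
```

Emit:
drive_tool:
  series:
    - [0,0,0,0,0.0]
    - [0,0,0,0,0.0]
    - [0,0,0,0,0.0]
    - [0,0,0,0,0.0]
    - [0,0,0,0,0.0]

```text
t: 5.82
tcp_pos: [0.5513, -0.2851, 0.1484]
eef_rot: [3.141, 0.0, 1.422]
contact_force: [-0.3, -0.5, 1.2]
grip_width: 0.0091
gripper_force: 49.0
```

Emit:
drive_tool:
  series:
    - [0,0,-0.008,0,0.0]
    - [0,0,-0.008,0,0.0]
    - [0,0,-0.01,0,0.0]
    - [0,0,-0.01,0,0.0]
    - [0,0,-0.01,0,0.0]

```text
t: 6.23
tcp_pos: [0.5513, -0.2851, 0.1958]
eef_rot: [3.141, 0.0, 1.422]
contact_force: [-0.7, 0.0, -1.0]
grip_width: 0.0095
gripper_force: 48.8
```

Emit:
drive_tool:
  series:
    - [0,0,-0.03,0,0.0]
    - [0,0,-0.03,0,0.0]
    - [0,0,-0.03,0,0.0]
    - [0,0,-0.03,0,0.0]
    - [0,0,-0.03,0,0.0]

```text
t: 6.65
tcp_pos: [0.5509, -0.2848, 0.347]
eef_rot: [3.141, 0.0, 1.422]
contact_force: [0.6, -0.7, -2.2]
grip_width: 0.0092
gripper_force: 48.8
```

Emit:
drive_tool:
  series:
    - [0.02,-0.005,-0.01,0,0.0]
    - [0.03,-0.008,0,0,0.0]
    - [0.03,-0.008,0,0,0.0]
    - [0.03,-0.008,0,0,0.0]
    - [0.03,-0.008,0,0,0.0]

```text
t: 7.07
tcp_pos: [0.5349, -0.1398, 0.3554]
eef_rot: [3.141, 0.0, 1.421]
contact_force: [1.2, 0.5, -1.6]
grip_width: 0.0095
gripper_force: 49.0
```

Emit:
drive_tool:
  series:
    - [0.03,-0.008,0,0,0.0]
    - [0.03,-0.008,0,0,0.0]
    - [0.03,-0.008,0,0,0.0]
    - [0.03,-0.008,0,0,0.0]
    - [0.03,-0.008,0,0,0.0]

```text
t: 7.48
tcp_pos: [0.5176, 0.0147, 0.3554]
eef_rot: [3.141, -0.0, 1.422]
contact_force: [-0.1, -0.3, -0.5]
grip_width: 0.0096
gripper_force: 49.0
```

Emit:
drive_tool:
  series:
    - [0.03,-0.009,0,0,0.0]
    - [0.03,-0.009,0,0,0.0]
    - [0.03,-0.009,0,0,0.0]
    - [0.03,-0.009,0,0,0.0]
    - [0.002,-0.009,0,0,0.0]

```text
t: 7.9
tcp_pos: [0.4914, 0.1445, 0.3551]
eef_rot: [3.141, -0.002, 1.425]
contact_force: [-0.2, 0.5, -0.8]
grip_width: 0.0093
gripper_force: 49.0
```

Emit:
drive_tool:
  series:
    - [0,0,0,0,0.0]
    - [0,0,0,0,0.0]
    - [0,0,0,0,0.0]
    - [0,0,0,0,0.0]
    - [0,0,0,0,0.0]

```text
t: 8.32
tcp_pos: [0.4921, 0.1396, 0.3544]
eef_rot: [3.142, 0.0, 1.42]
contact_force: [0.5, 0.5, -1.8]
grip_width: 0.0091
gripper_force: 49.0
```

```bash
python3 - <<'E'
from h import *
t=env.get_image("top");s=env.get_image("side");np.save("t1.npy",t);np.save("s1.npy",s)
W=np.hstack([cv2.resize(t[130:260,150:280],(400,400),interpolation=2),cv2.resize(s[110:260,190:340],(400,400),interpolation=2)])
cv2.imwrite("pics/stage.png",W);print(env.sense()["tcp_pos"],env.sense()["eef_rot"])
E
```

```text
[0.49202066 0.13986476 0.35425508] [-3.14149354e+00  9.98874105e-05  1.42060239e+00]
```

View pics/stage.png

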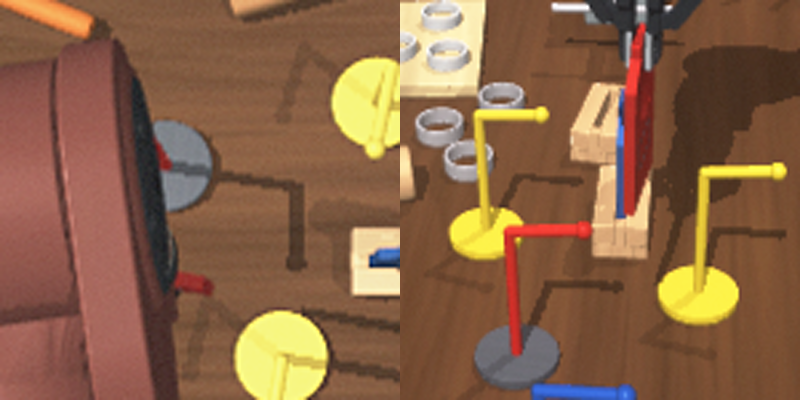

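Side crop: plate held upright, arm short of staging by 30 mm in y; the red peg is free with its ball at about (583,230) in the crop. Next I'll correct y and descend in front of the tip.

Emit:
drive_tool:
  series:
    - [0.015,0,0,0,0.0]
    - [0.0154,0,0.01,0,0.0]
    - [0,0,0.02,0,0.0]
    - [0,0,0.02,0,0.0]
    - [0,0,0.02,0,0.0]

```text
t: 8.83
tcp_pos: [0.4964, 0.1705, 0.2835]
eef_rot: [3.141, -0.0, 1.422]
contact_force: [-0.1, -0.2, -2.2]
grip_width: 0.0093
gripper_force: 49.0
```

Emit:
drive_tool:
  series:
    - [0,0,0.02,0,0.0]
    - [0,0,0.02,0,0.0]
    - [0,0,0.016,0,0.0]
    - [0,0,0.01,0,0.0]
    - [0,0,0,0,0.0]

```text
t: 9.25
tcp_pos: [0.4952, 0.1701, 0.2164]
eef_rot: [-3.138, 0.001, 1.421]
contact_force: [-0.3, -0.1, -1.5]
grip_width: 0.0095
gripper_force: 49.0
```

Emit:
drive_tool:
  series:
    - [0,0,0,0,0.0]
    - [0,0,0,0,0.0]
    - [0,0,0,0,0.0]
    - [0,0,0,0,0.0]
    - [0,0,0,0,0.0]

```text
t: 9.67
tcp_pos: [0.4966, 0.1707, 0.2189]
eef_rot: [3.141, -0.0, 1.422]
contact_force: [-0.2, -0.1, -1.1]
grip_width: 0.0093
gripper_force: 49.0
```

```bash
cat > look.py <<'E'
from h import *
import sys
s=env.get_image("side");st=env.sense();p=np.array(st["tcp_pos"]);psi=st["eef_rot"][2];a=psi-np.pi/2
ex=np.array([np.cos(a),np.sin(a),0]);ey=np.array([-np.sin(a),np.cos(a),0]);h=p-[0,0,.0334]
ball=np.array([.541,.1635,.185]);d=ball-h
print(st["t"],"hole",h.round(4),"ball rel along/side/z",d@ex,d@ey,d[2],"yaw",a)
big=cv2.resize(s[130:260,200:330],(600,600),interpolation=2);k=600/130
q=lambda P:((proj("side",P)+.5-[200,130])*k).astype(int)
for y,z in((-.045,-.1),(.045,-.1),(.045,.029),(-.022,.065),(.022,.065)):
    for sx in(-.005,.005): cv2.circle(big,tuple(map(int,q(h+ex*sx+ey*y+[0,0,z])[0])),3,(0,255,0),1)
c=[h-ex*.005+ey*.02*np.cos(u)+[0,0,.02*np.sin(u)] for u in np.linspace(0,6.28,40)]
cv2.polylines(big,[q(c)],True,(255,255,0),1)
cv2.circle(big,tuple(map(int,q(ball)[0])),4,(255,0,255),1)
cv2.imwrite(f"pics/{sys.argv[1]}.png",big)
E
python3 look.py l1
```

```text
9.7167 hole [0.4965 0.1707 0.1854] ball rel along/side/z 0.04505513075094636 -0.0005075165302857321 -0.00037924080404538874 yaw -0.14894442563380839
```

View pics/l1.png

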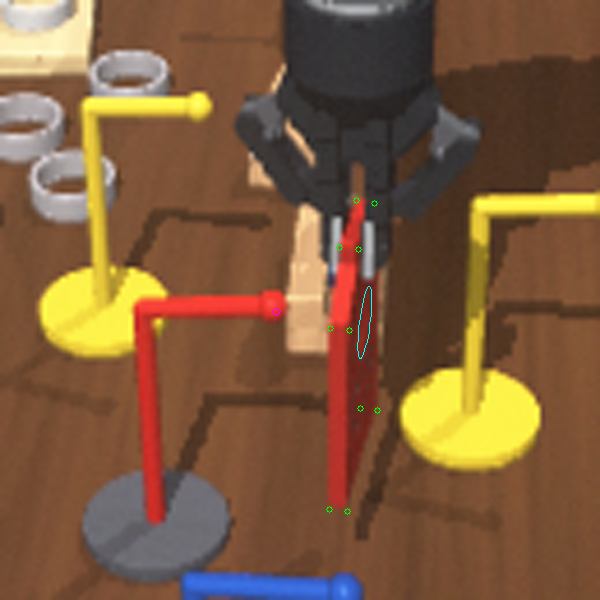

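Overlay agrees with the picture: the plate's outline lies on the predicted corners and the ball at (273,305) is within 1.5 image pixels of the prediction. Inserting.

Emit:
drive_tool:
  series:
    - [0,0.01,0,0,0.0]
    - [0,0.01,0,0,0.0]
    - [0,0.01,0,0,0.0]
    - [0,0.01,0,0,0.0]
    - [0,0.008,0,0,0.0]

```text
t: 10.13
tcp_pos: [0.5454, 0.1631, 0.2181]
eef_rot: [3.141, -0.0, 1.421]
contact_force: [-0.5, 0.4, -1.0]
grip_width: 0.0092
gripper_force: 49.0
```

Emit:
drive_tool:
  series:
    - [0,0.008,0,0,0.0]
    - [0,0.008,0,0,0.0]
    - [0,0.008,0,0,0.0]
    - [0,0.006,0,0,0.0]
    - [0,0.0,0,0,0.0]

```text
t: 10.55
tcp_pos: [0.5746, 0.1588, 0.2181]
eef_rot: [3.141, 0.0, 1.421]
contact_force: [-0.8, -0.1, -1.3]
grip_width: 0.0091
gripper_force: 49.0
```

Emit:
drive_tool:
  series:
    - [0,0,0,0,0.0]
    - [0,0,0,0,0.0]
    - [0,0,0,0,0.0]
    - [0,0,0,0,0.0]
    - [0,0,0,0,0.0]

```text
t: 10.97
tcp_pos: [0.5732, 0.1591, 0.2185]
eef_rot: [3.141, -0.0, 1.422]
contact_force: [0.2, -1.3, -1.6]
grip_width: 0.0091
gripper_force: 49.0
```

```bash
python3 look.py l2
```

```text
11.0167 hole [0.5732 0.1591 0.1851] ball rel along/side/z -0.032501355230552476 -0.0004270258278294635 -6.252553306529407e-05 yaw -0.14888722619026762
```

View pics/l2.png

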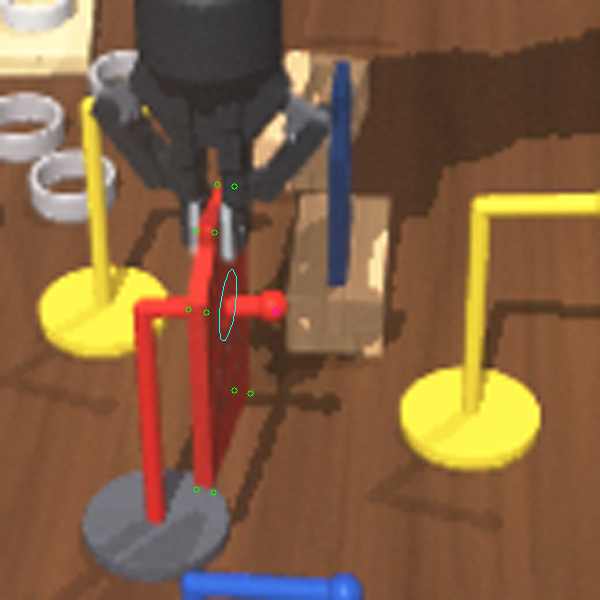

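The peg passes through the hole, ball showing at (275,305) in front of the plate, no contact. Now I'll lower until it bears on the peg.

Emit:
drive_tool:
  series:
    - [0,0,0.004,0,0.0]
    - [0,0,0.004,0,0.0]
    - [0,0,0.004,0,0.0]
    - [0,0,0,0,0.0]
    - [0,0,0,0,0.0]

```text
t: 11.43
tcp_pos: [0.5731, 0.159, 0.2058]
eef_rot: [-3.141, 0.0, 1.422]
contact_force: [0.2, 0.4, -1.2]
grip_width: 0.0094
gripper_force: 49.0
```

Emit:
drive_tool:
  series:
    - [0,0,0.0015,0,0.0]
    - [0,0,0.0015,0,0.0]
    - [0,0,0,0,0.0]
    - [0,0,0,0,0.0]
    - [0,0,0,0,0.0]

```text
t: 11.85
tcp_pos: [0.5734, 0.1591, 0.2034]
eef_rot: [3.142, -0.0, 1.422]
contact_force: [0.2, -0.6, -1.6]
grip_width: 0.0093
gripper_force: 49.0
```

Emit:
drive_tool:
  series:
    - [0,0,0.002,0,0.0]
    - [0,0,0,0,0.0]
    - [0,0,0,0,0.0]
    - [0,0,0,0,0.0]
    - [0,0,0,0,0.0]

```text
t: 12.27
tcp_pos: [0.5734, 0.159, 0.2014]
eef_rot: [3.142, -0.0, 1.422]
contact_force: [-0.8, -0.2, -1.3]
grip_width: 0.0093
gripper_force: 49.0
```

Emit:
drive_tool:
  series:
    - [0,0,0.001,0,0.0]
    - [0,0,0,0,0.0]
    - [0,0,0,0,0.0]
    - [0,0,0,0,0.0]
    - [0,0,0,0,0.0]

```text
t: 12.68
tcp_pos: [0.5734, 0.159, 0.2003]
eef_rot: [-3.142, -0.0, 1.422]
contact_force: [-0.5, -0.4, -1.3]
grip_width: 0.0093
gripper_force: 49.0
```

Emit:
drive_tool:
  series:
    - [0,0,0.001,0,0.0]
    - [0,0,0,0,0.0]
    - [0,0,0,0,0.0]
    - [0,0,0,0,0.0]
    - [0,0,0,0,0.0]

```text
t: 13.1
tcp_pos: [0.5735, 0.1591, 0.1995]
eef_rot: [3.141, -0.0, 1.422]
contact_force: [-0.8, 0.2, 4.0]
grip_width: 0.0091
gripper_force: 49.8
```

Contact (about +5 N) at the expected height. Releasing gently.

Emit:
drive_tool:
  series:
    - [0,0,0,0,0.014]
    - [0,0,0,0,0.018]
    - [0,0,0,0,0.022]
    - [0,0,0,0,0.026]
    - [0,0,0,0,0.026]
  newtons: 20

```text
t: 13.52
tcp_pos: [0.5733, 0.159, 0.1992]
eef_rot: [-3.141, 0.0, 1.422]
contact_force: [0.3, 0.2, -0.1]
grip_width: 0.0262
gripper_force: 0.0
```

Emit:
drive_tool:
  series:
    - [0,0,0,0,0.026]
    - [0,0,0,0,0.026]
    - [0,0,0,0,0.026]
    - [0,0,0,0,0.026]
    - [0,0,0,0,0.026]

```text
t: 13.93
tcp_pos: [0.5734, 0.1591, 0.1993]
eef_rot: [-3.142, 0.0, 1.422]
contact_force: [-0.3, -0.6, 0.3]
grip_width: 0.0261
gripper_force: 0.0
```

```bash
python3 look.py l3
```

```text
13.9833 hole [0.5734 0.159  0.1659] ball rel along/side/z -0.032687278293234166 -0.00039363649064608506 0.01908323409499796 yaw -0.14897577557661212
```

View pics/l3.png

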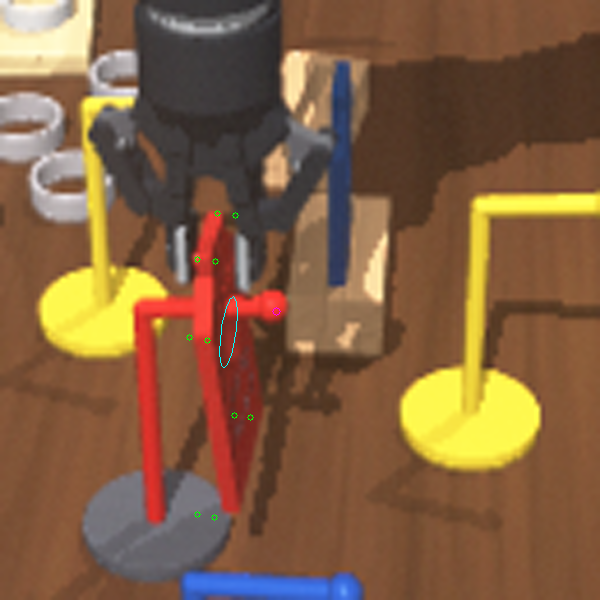

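The plate hangs on the peg, square to the 10° climb of the peg and leaning slightly, with its tab towards the left finger (212,215). I'll open further, shifted to that side, before lifting clear.

Emit:
drive_tool:
  series:
    - [0,0.003,0,0,0.032]
    - [0,0.003,-0.001,0,0.038]
    - [0,0,-0.002,0,0.042]
    - [0,0,-0.003,0,0.045]
    - [0,0,-0.005,0,0.05]

```text
t: 14.4
tcp_pos: [0.5791, 0.1581, 0.2103]
eef_rot: [-3.141, 0.0, 1.422]
contact_force: [-0.6, -0.6, -0.7]
grip_width: 0.0499
gripper_force: 0.0
```

Emit:
drive_tool:
  series:
    - [0,0,-0.008,0,0.055]
    - [0,0,-0.01,0,0.065]
    - [0,0,-0.015,0,0.075]
    - [0,0,-0.02,0,0.08]
    - [0,0,-0.02,0,0.08]

```text
t: 14.82
tcp_pos: [0.5791, 0.1582, 0.285]
eef_rot: [3.141, -0.0, 1.422]
contact_force: [-0.0, 0.1, 0.5]
grip_width: 0.0801
gripper_force: 0.0
```

Emit:
drive_tool:
  series:
    - [0,0,-0.025,0,0.08]
    - [0,0,-0.025,0,0.08]
    - [0,0,-0.025,0,0.08]
    - [0,0,-0.025,0,0.08]
    - [0,0,0,0,0.08]

```text
t: 15.23
tcp_pos: [0.5804, 0.1583, 0.3893]
eef_rot: [3.134, -0.002, 1.422]
contact_force: [1.7, 0.4, 1.1]
grip_width: 0.0801
gripper_force: 0.0
```

Emit:
drive_tool:
  series:
    - [0,0,0,0,0.08]
    - [0,0,0,0,0.08]
    - [0,0,0,0,0.08]
    - [0,0,0,0,0.08]
    - [0,0,0,0,0.08]

```text
t: 15.65
tcp_pos: [0.579, 0.1581, 0.3826]
eef_rot: [-3.14, 0.0, 1.422]
contact_force: [-0.4, -0.6, -0.6]
grip_width: 0.0796
gripper_force: 0.0
```

```bash
python3 look.py l4; python3 - <<'E'
from h import *
a=cv2.imread("pics/l3.png").astype(int);b=cv2.imread("pics/l4.png")
cv2.imwrite("pics/l4b.png",cv2.resize(np.hstack([b,cv2.resize(env.get_image("side"),(800,600))]),(800,343)))
E
```

```text
15.7 hole [0.5791 0.1581 0.3494] ball rel along/side/z -0.03844924671208018 -0.0003074846937447597 -0.16436450800401242 yaw -0.14901226305487603
```

View pics/l4.png

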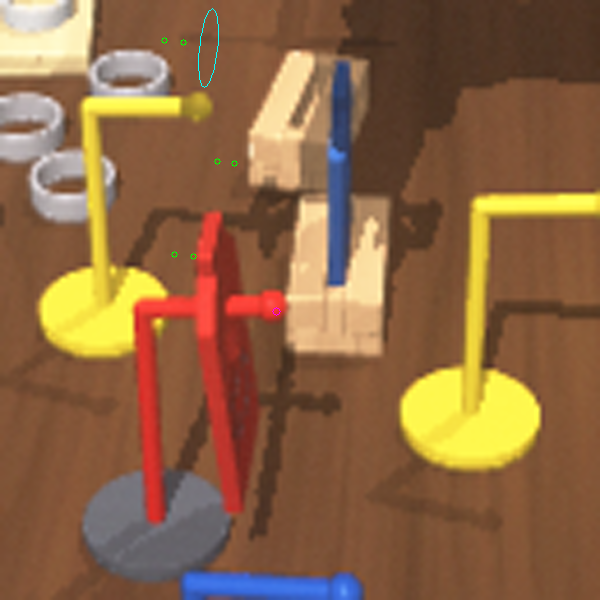

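The red pattern hangs at mid-peg, unchanged since l3 (tab at (212,215), bottom at (233,510)). The blue pattern stands in its block and the gripper is clear. Handing in.

```bash
python3 -c "
from plant import env
print(env.finish_job())"
```

```text
the job is handed in; nothing more can be done
None
```

The red pattern hangs freely by its hole at the middle of the red peg, leaning about 10° to sit square on the sloped peg. The blue pattern was left standing in its block, and I handed the job in at about 16 s with the gripper clear; no verdict came back.

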